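# Free the pawl and lower the arm of the ratchet press

## Task

The small ratchet press on the bench was left with its arm up; put it away closed. With the fingertips press the pad of the pawl fully down, so that the pawl swings clear of the ratchet wheel and stays clear, then push the arm's crossbar down until the arm rests on its stop, and come away leaving the pawl free and the arm down. Only press and push, and not hard: do not lift the arm, force it against the engaged pawl or disturb the bottle, dish and stopper beside the press.

Things in the scene. Friction and masses are not known exactly. Their poses are not given: they have to be found in the camera images.
- press: bench ratchet press, fixed: grey base plate 270 x 90 x 12 mm (x -150 to +120 mm), two cheeks with a toothed steel wheel between, lever arm on one side, pawl on the other. Origin on the table under the wheel's shaft; z up, arm points to -x, pawl lies to +x, y along the shaft. Shaft (the arm's axis) 75 mm above the origin. Push with shut fingers, pointing down
- press_arm (a joint): hinge of the arm about the shaft, rad: 0 = raised, 50 degrees above level; grows as the arm goes down; stop at 0.80 (4 degrees above level). Starts at 0 to 0.06; the engaged pawl blocks it at 0.08 to 0.13. Stiff: stays where it is left; takes about 2 to 5 N straight down on the crossbar
- handle (a point): middle of the black round crossbar at the arm's end, on the bar's axis, 165 mm from the shaft. Bar 20 mm thick, 90 mm long, along the press's y. Starts about 200 mm above the table at press x about -106 to -112 mm; follows an arc of radius 165 mm down to about 87 mm above the table at press x about -165 mm
- pawl (a joint): hinge of the pawl, rad, about an axis along the press's y at x = 72 mm, 68 mm above the table: 0 = hook nose down among the teeth; grows as the pad is pressed down; clear of the teeth above about 0.25, stop at 0.50. Starts at 0 to 0.05. Stiff, no spring: stays where it is left; takes about 4 N on the pad
- pawl_pad (a point): middle of the top face of the black flat ribbed pad at the pawl's tail, 36 mm along the press's x and 40 mm along y. With the pawl engaged it lies at press x = 124 mm, 94 mm above the table; it goes down about 27 mm to the stop
- dropper_1: brown dropper bottle, 33 mm across and 94 mm tall, loose, origin under its base; to be left alone
- evaporating_dish: white porcelain dish, 72 x 68 x 29 mm, loose, origin under its base; to be left alone
- stopper_1: red-brown rubber stopper, 27 mm across and 26 mm tall, loose, origin under its base; to be left alone

How it is judged:
By the outcome, as a careful person would: the job done as asked, in the order asked, and still so for the second after the job is handed in, with the robot touching nothing.
It also fails if it takes over 45 s, if anything falls off the work surface, if the arm or the gripper's body presses on something with over 40 N, if the wrist force passes 120 N, or if a joint passes its speed limit or range.

## Robot

A 6-joint arm with a two-finger parallel gripper is mounted at the origin on a cart in front of the work surface, level with it; the furniture and walls round the work are solid. World frame = base frame: x ahead of the robot, y to its left, z up, the work surface at z = 0. Lengths are in mm, angles in rad, forces in N, time in s.
With the tool pointing down it reaches from about 250 to 725 mm from the base axis. Payload 4 kg.
Tool frame: the origin (TCP) lies midway between the tips of the shut fingers; the grasp point (between the pads) lies 19 mm behind it; z points along the fingers, y is the line along which they close (so a half turn about z gives the same grasp; the last joint's range is limited). The gripper opens to 85 mm and grips with 20 to 120 N. Pads are 22 mm wide; open, the fingers measure 114 mm over their backs; the gripper's body (76 mm by 85 mm) begins 54 mm behind the grasp point. The pads swing forward as they close: fully open they stand 13 mm farther back than shut.
Start: joints at [1.168, 0.241, 0.005, 1.335, 0, 1.571], TCP at [195.996, 459.984, 231.306] pointing down, gripper open.
Joint ranges: [-2.72, 2.72], [-1.05, 1.87], [-1.09, 1.28], [-1.99, 2.15], [-1.42, 1.44], [-3.14, 3.14]. Speed limits (rad/s): [2.79, 2.79, 3.14, 3.14, 3.14, 3.14].

## Interface

Orientations are given as a unit quaternion [x, y, z, w].
In Python, from station import manip gives the robot as it stands. The module is installed in compiled form; this text tells all that it offers.
- The arm moves only by the shell command python3 -m jog 'ROWS' [FORCE]. ROWS is JSON, a list that holds one entry, the list of rows, each a list of 7 numbers: the shift along the tool's x, y, z in m, then the turn, a rotation vector about the tool's x, y, z in rad, then the finger opening in m, from 0 to 0.0854. A call has 1 to 12 rows; each row shifts and turns the commanded pose from where the row before left it, along the tool's axes as they then stand; what a row does not reach is not made up. A row lasts 1/8 s, in which the tool goes at most 62.5 mm and 10.7 degrees, less where a joint would pass 70% of its speed; a pose out of reach is approached as far as the arm can. A call with a gripper value outside its range is refused whole. The fingers move at their own pace and stop on an object; FORCE is the grip in N (left out, the last holds). Time passes only in rows, so rows that do not move let the fingers close. It gives the time, the measured TCP pose, the force, the opening and the grip force at its end, in the units of the state.
- manip.get_state(): the state, without advancing time (a new reading comes with each control period).
- manip.get_image(name): name is "side" or "top" or "wrist"; returns a dict with "image" (420x560x3 uint8, red, green, blue), "depth" (420x560 float32, mm along the optical axis (not along the pixel's ray), 0 where there is no reading), "camera_matrix" (3x3 intrinsics, pixels), "k1" (the pictures are not rectified: a ray, as slopes to the right and down, at radius r is drawn at 1 + k1 r^2 times it, then the intrinsics apply), "rvec" (rotation vector, rad) and "tvec" (3), from world to camera coordinates, as OpenCV has them. Camera axes: x right, y down, z forward; pixel columns grow to the right and rows downward; lengths in mm; the calibration is good to about 2 mm. A picture is of the moment at which its call begins.
- manip.job_done(): hands the job in; it is judged then, once.
Trained networks look in the newest picture that a camera, given by its name, has taken for a name from the list of things; names that differ only in an ending like _2 or _b are one class to them, and where a whole thing is asked for, a point or a joint stands for the part that bears it (a point fixed in the world has none). Each returns a list of dicts, best first, with "conf" (0 to 1); they miss things now and then, are a little off and sometimes report something else, mostly with a low value. They report only what shows in the picture. A call takes as long as a camera call.
- manip.outline_of(camera, target): "region" (420x560 bool, what is visible of it) and "position" ([column, row] in pixels, amid what is visible of it).
The state is a dict: "t": time; "joints": joint angles; "joint_vel": joint speeds; "joint_efforts": joint torques, N m; "ee_pos": TCP position; "tool_rot": TCP orientation; "contact_force": force on the tool from outside, world axes, zero at the start; "wrist_torque": the same for the moment, N m; "finger_gap": opening from 0.0 (shut) to 1.0 (fully open); "grasp_force": force on a finger pad.
Only numpy, scipy, OpenCV 4.12 (cv2) and the standard library are available. Lean on these libraries where they do the work, as an engineer would, in place of code of your own. Each camera call takes 0.05 s, during which the arm holds its last target. There are 200 camera calls.

## Working session

There is one attempt and no reset: what is moved stays moved. The work goes in short steps, Python scripts to look and compute and a shell command to move; the robot and the scene stay as the last step left them, time stands still between calls to the robot, and variables do not carry over. Pictures are saved under pics/ and viewed, at most 10 in all, crops included, and the job is handed in when it is done.

```bash
mkdir -p pics; cat > h.py <<'E'
import numpy as np, cv2
from station import manip
def cam(n): return manip.get_image(n)
def unproj(im,px,d=None):
    """pixel -> world; d depth along axis (mm)"""
    K=im["camera_matrix"];s=np.array([(px[0]-K[0][2])/K[0][0],(px[1]-K[1][2])/K[1][1]]);u=s.copy()
    for _ in range(20): u=s/(1+im["k1"]*(u@u))
    R=cv2.Rodrigues(np.array(im["rvec"],float))[0];t=np.array(im["tvec"],float).ravel()
    c=-R.T@t; r=R.T@np.array([u[0],u[1],1.])
    return c,r,(None if d is None else c+r*d)
def tri(a,b):
    A=np.zeros((3,3));B=np.zeros(3)
    for c,r in (a,b):
        r=r/np.linalg.norm(r);P=np.eye(3)-np.outer(r,r);A+=P;B+=P@c
    X=np.linalg.solve(A,B)
    return X,[np.linalg.norm(np.cross(X-c,r/np.linalg.norm(r))) for c,r in (a,b)]
def cloud(im,reg):
    v,u=np.nonzero(reg&(im["depth"]>0))
    return np.array([unproj(im,(x,y),im["depth"][y,x])[2] for x,y in zip(u,v)])
E
python3 - <<'E'
from h import *
np.set_printoptions(precision=1,suppress=True)
ims={n:cam(n) for n in("side","top")}
both=np.hstack([ims[n]["image"] for n in ims])
for n in ims: cv2.imwrite(f"pics/{n}0.png",ims[n]["image"][:,:,::-1])
rays={}
for t in ["press","handle","pawl_pad","pawl","press_arm","dropper_1","evaporating_dish","stopper_1"]:
    for n in ims:
        o=manip.outline_of(n,t)
        for q in o[:2]:
            p=cloud(ims[n],q["region"])
            print(t,n,round(q["conf"],2),np.array(q["position"]),q["region"].sum(),np.median(p,0) if len(p) else None, (p.min(0),p.max(0)) if len(p) else None)
        if o: rays[t,n]=unproj(ims[n],o[0]["position"])[:2]
    if (t,"side") in rays and (t,"top") in rays: print("  tri",*tri(rays[t,"side"],rays[t,"top"]))
s=manip.get_state();print(s["t"],s["ee_pos"],s["tool_rot"],s["contact_force"])
E
```

```text
press side 0.64 [275.4 268. ] 7832 [528.2 -46.4  32.6] (array([ 447.6, -170.5,   -3.7]), array([793.2, 786.2, 208.4]))
press top 0.55 [292.3 236. ] 5327 [530.1 -19.8  15.2] (array([ 446.1, -168.1,   -0.3]), array([612.5, 124.2, 211.5]))
press top 0.17 [297.8 288.5] 748 [419.7 -25.2  14.4] (array([388.9, -57. ,  -0.2]), array([453.6,   6. ,  33.6]))
  tri [536.4 -18.3  33.5] [np.float64(1.6150813049667423), np.float64(1.615081304966556)]
handle side 0.89 [263.7 221.9] 2458 [523.6   4.4 115.1] (array([456.9, -97.9,  -2.9]), array([724.6, 657.6, 208.4]))
handle top 0.6 [255.5 242.5] 1232 [515.5  51.6 177.7] (array([455.9, -50.4,  11. ]), array([566.5, 113.8, 211.5]))
  tri [529.9  53.8  96. ] [np.float64(7.309395470854587), np.float64(7.309395470854552)]
pawl_pad side 0.89 [312.7 265.9] 729 [ 559.5 -112.2   93.2] (array([ 538.3, -170.5,   -1.6]), array([678.3, 165.2, 122.4]))
pawl_pad top 0.86 [344.1 221.4] 660 [ 564.3 -131.2   93.8] (array([ 535.6, -168.1,   -2.2]), array([608.5, -47.9, 125.9]))
  tri [ 559.9 -124.2   86.2] [np.float64(3.8076872197759473), np.float64(3.8076872197759157
[... 1391 characters left out ...]
7] 790 [418.4 -26.6  15. ] (array([384.3, -60.4,  -5.7]), array([453.8,   5.8,  34.5]))
  tri [420.4 -28.8  26.5] [np.float64(5.1636289281465935), np.float64(5.16362892814645)]
stopper_1 side 0.7 [259.8 312.5] 300 [ 460.9 -128.3   20.1] (array([ 450.3, -135. ,   -2.6]), array([490.7, -68.5,  28. ]))
stopper_1 side 0.55 [328.8 251.8] 398 [634.9 -22.3  54.6] (array([ 585.8, -125.2,   -2.5]), array([744.9, 160.7,  94.2]))
stopper_1 top 0.63 [339.7 272.8] 116 [ 459.4 -119.6   26.7] (array([ 447.5, -132. ,   21.8]), array([ 471.3, -107.5,   31.6]))
  tri [ 461.3 -122.6   18.1] [np.float64(5.373239554140869), np.float64(5.373239554140861)]
0.9 [196.  460.  231.3] [0.2 1.  0.  0. ] [ 0.1  0.8 -0.4]
```

View images.

```bash
python3 - <<'E'
import cv2,numpy as np
a=cv2.imread("pics/side0.png")[150:350,150:400];b=cv2.imread("pics/top0.png")[150:330,200:420]
a=cv2.resize(a,(400,320));b=cv2.resize(b,(391,320));cv2.imwrite("pics/c0.png",np.hstack([a,b]))
E
```

```text
(no output)
```

View pics/c0.png

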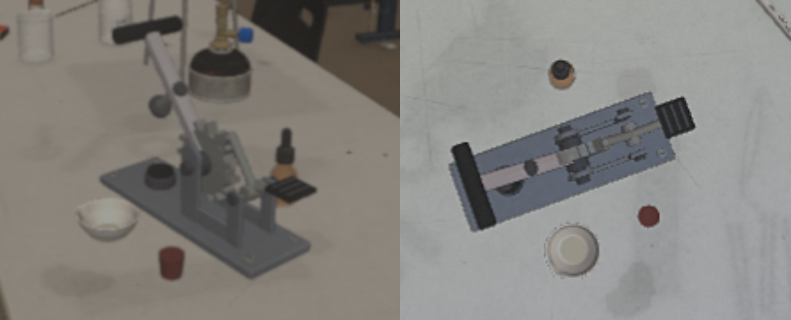

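```bash
python3 - <<'E'
from h import *
from scipy.spatial.transform import Rotation as Ro
np.set_printoptions(precision=1,suppress=True)
ims={n:cam(n) for n in("side","top")}
P=[];
for n in ims:
    full=cloud(ims[n],np.ones((420,560),bool)); P.append(full)
    for nm,xy,zz in (("handle",(510,90),(185,225)),("pad",(565,-131),(75,112)),):
        q=full[(abs(full[:,0]-xy[0])<75)&(abs(full[:,1]-xy[1])<60)&(full[:,2]>zz[0])&(full[:,2]<zz[1])]
        if nm=="pad": q=q[q[:,1]<-105]
        if len(q)<5: print(n,nm,len(q));continue
        r=cv2.minAreaRect(q[:,:2].astype(np.float32))
        print(n,nm,len(q),q.mean(0),q.min(0),q.max(0),r)
q=np.vstack(P); q=P[1][(P[1][:,2]>7)&(P[1][:,2]<17)&(abs(P[1][:,0]-530)<110)&(abs(P[1][:,1])<190)]
# base plate
o=manip.outline_of("top","press")[0]["region"]
c=cloud(ims["top"],o);c=c[(c[:,2]>8)&(c[:,2]<18)];print("plate",len(c),cv2.minAreaRect(c[:,:2].astype(np.float32)))
s=manip.get_state();R=Ro.from_quat(s["tool_rot"]).as_matrix();print(R)
E
```

```text
side handle 534 [499.1  65.7 199. ] [457.3  50.2 185.1] [546.7  88.4 208. ] ((503.6516418457031, 65.817626953125), (91.41939544677734, 26.817781448364258), 14.926826477050781)
side pad 378 [ 572.7 -147.9   91.5] [ 535.3 -170.9   75.3] [ 600.7 -105.3   95.7] ((568.5587158203125, -133.46539306640625), (41.50066375732422, 71.20869445800781), 23.683300018310547)
top handle 605 [499.1  73.4 204.4] [454.1  53.6 185.2] [542.6  98.2 211.9] ((500.59930419921875, 69.83847045898438), (89.63360595703125, 31.763582229614258), 19.144046783447266)
top pad 427 [ 571.2 -140.4   92.3] [ 527.9 -167.9   75.1] [ 598.  -105.1   98.9] ((564.99072265625, -130.20907592773438), (43.95985412597656, 77.96746826171875), 29.271852493286133)
plate 2863 ((529.1224975585938, -14.414642333984375), (90.08935546875, 270.3065490722656), 18.823575973510742)
[[-0.9  0.4  0. ]
 [ 0.4  0.9 -0. ]
 [-0.   0.  -1. ]]
```

The picture shows the arm raised with its crossbar at lower left of the top view, the pad at the far right, bottle above the plate, dish and stopper below. The plate fit gives the press origin at about (533.9, -28.6). Its +x axis lies along (0.323, -0.947). The measured pad and crossbar agree with that.

```bash
cat >> h.py <<'E'
from scipy.spatial.transform import Rotation as Ro
PX=np.array([.3227,-.9465]);PY=np.array([.9465,.3227]);O=np.array([533.9,-28.6])
def go(px,py,z):
    """print tool-frame shift (m) to press coords px,py,z(mm) and yaw turn about tool z aligning tool x to -PX"""
    s=manip.get_state();R=Ro.from_quat(s["tool_rot"]).as_matrix()
    w=np.r_[O+px*PX+py*PY,z]
    d=R.T@(w-np.array(s["ee_pos"]))/1000
    t=R.T@np.r_[-PX,0]
    e=np.array(s["ee_pos"])[:2]-O
    print("t",round(s["t"],2),"press pos",np.round([e@PX,e@PY,s["ee_pos"][2]],1),"F",np.round(s["contact_force"],1),"shift",np.round(d,4),"turn",round(float(np.arctan2(t[1],t[0])),3),"tiltz",np.round(R[:,2],3))
E
python3 - <<'E'
from h import *
go(129,0,130)
c=cloud(cam("top"),np.ones((420,560),bool));c=c[(c[:,2]>100)&(c[:,0]>100)&(c[:,0]<800)&(abs(c[:,1])<600)]
k=np.round(c/50).astype(int)*50
u,n=np.unique(k,axis=0,return_counts=True);print(u[n>8].tolist())
E
python3 -m jog '[[[0,0,-0.004,0,0,0,0],[0,0,-0.004,0,0,0.16,0],[0,0,-0.004,0,0,0.17,0],[0,0,-0.004,0,0,0.17,0],[0,0,-0.004,0,0,0.17,0],[0,0,0,0,0,0.17,0]]]'
python3 -c "
from h import *
go(129,0,130)"
```

```text
t 1.05 press pos [-571.5 -162.1  231.3] F [ 0.  -0.6  0.5] shift [-0.5885 -0.413   0.1013] turn 0.839 tiltz [ 0. -0. -1.]
[[200, 500, 250], [450, 50, 200], [500, -50, 100], [500, 0, 100], [500, 0, 150], [500, 50, 100], [500, 50, 150], [500, 50, 200], [500, 100, 200], [550, -100, 100], [550, -50, 100], [550, 0, 100], [550, 0, 150], [550, 100, 200], [600, 350, 250], [600, 400, 250], [600, 450, 250], [650, 350, 100], [650, 350, 150], [650, 350, 200], [650, 350, 250], [650, 350, 300], [650, 350, 350], [650, 400, 250], [650, 400, 300], [650, 400, 350], [650, 450, 150], [650, 450, 200], [650, 450, 250], [650, 450, 300], [650, 450, 350], [650, 500, 250], [700, 300, 100], [700, 300, 150], [700, 350, 100], [700, 350, 150], [700, 350, 250], [700, 350, 300], [700, 350, 350], [700, 400, 250], [700, 400, 300], [700, 400, 350], [700, 450, 300], [700, 450, 350], [750, 300, 100], [750, 350, 250], [750, 400, 200], [750, 400, 250], [750, 450, 250]]
t: 1.85
ee_pos: [196.1, 460.3, 252.0]
tool_rot: [0.584, 0.811, 0.001, -0.0]
contact_force: [-0.0, -0.1, 1.0]
finger_gap: 0.001
grasp_force: 0.0
t 1.85 press pos [-571.7 -161.9  252. ] F [-0.  -0.1  1. ] shift [-0.6998  0.1662  0.1216] turn -0.006 tiltz [ 0.     0.001 -1.   ]
```

```bash
python3 -m jog '[[[-0.04,0.010,0,0,0,0,0],[-0.058,0.014,0,0,0,0,0],[-0.058,0.014,0,0,0,0,0],[-0.058,0.014,0,0,0,0,0],[-0.058,0.014,0,0,0,0,0],[-0.058,0.014,0,0,0,0,0],[-0.058,0.014,0,0,0,0,0],[-0.058,0.014,0,0,0,0,0],[-0.058,0.014,0,0,0,0,0],[-0.058,0.014,0,0,0,0,0],[-0.058,0.014,0,0,0,0,0],[-0.058,0.014,0,0,0,0,0]]]'
python3 -c "
from h import *
go(129,0,110)"
```

```text
t: 3.35
ee_pos: [570.7, -130.9, 251.7]
tool_rot: [0.582, 0.813, 0.0, 0.0]
contact_force: [1.6, 0.1, -0.3]
finger_gap: -0.002
grasp_force: 0.0
t 3.35 press pos [108.7   1.8 251.7] F [ 1.6  0.1 -0.3] shift [-0.0203 -0.0019  0.1417] turn -0.001 tiltz [ 0.001  0.    -1.   ]
```

```bash
python3 -m jog '[[[-0.020,-0.002,0,0,0,0,0],[0,0,0.045,0,0,0,0],[0,0,0.045,0,0,0,0],[0,0,0.045,0,0,0,0],[0,0,0,0,0,0,0]]]'
python3 - <<'E'
from h import *
np.set_printoptions(precision=1,suppress=True)
go(129,0,96)
a=[cam(n)["image"] for n in("side","top")]
a=[cv2.resize(a[0][180:330,230:400],(390,344)),cv2.resize(a[1][150:300,260:430],(390,344))]
cv2.imwrite("pics/c1.png",np.hstack(a)[:,:,::-1])
E
```

```text
t: 3.98
ee_pos: [570.6, -147.2, 112.8]
tool_rot: [0.582, 0.813, -0.002, -0.004]
contact_force: [-0.4, -0.5, 0.1]
finger_gap: 0.0
grasp_force: 0.0
t 3.98 press pos [124.1  -3.5 112.8] F [-0.4 -0.5  0.1] shift [-0.  0.  0.] turn 0.0 tiltz [-0.  0. -1.]
```

View pics/c1.png

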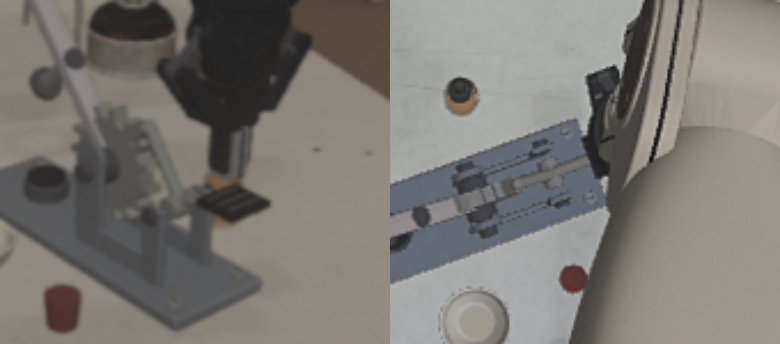

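Side view: the shut fingertips at about (225, 175) stand just above the pad (235, 202), well placed. I now descend and watch the force.

```bash
python3 -m jog '[[[-0.005,0.0035,0.008,0,0,0,0],[0,0,0.006,0,0,0,0],[0,0,0.004,0,0,0,0],[0,0,0.004,0,0,0,0],[0,0,0.004,0,0,0,0]]]'
python3 -c "
from h import *
go(129,0,70)"; python3 -m jog '[[[0,0,0.004,0,0,0,0],[0,0,0.003,0,0,0,0]]]';python3 -c "
from h import *
go(129,0,70)"
```

```text
t: 4.7
ee_pos: [579.7, -153.4, 91.0]
tool_rot: [0.582, 0.813, -0.001, 0.001]
contact_force: [-0.6, -4.2, 4.5]
finger_gap: -0.001
grasp_force: 2.6
t 4.7 press pos [132.9   3.1  91. ] F [-0.6 -4.2  4.5] shift [ 0.0039 -0.0031  0.021 ] turn -0.001 tiltz [ 0.001 -0.003 -1.   ]
t: 4.95
ee_pos: [580.5, -154.2, 84.6]
tool_rot: [0.583, 0.813, -0.001, 0.003]
contact_force: [-0.4, -4.3, 5.6]
finger_gap: -0.004
grasp_force: 2.9
t 4.95 press pos [133.9   3.6  84.6] F [-0.4 -4.3  5.6] shift [ 0.005  -0.0036  0.0145] turn -0.002 tiltz [ 0.003 -0.004 -1.   ]
```

```bash
python3 -m jog '[[[0.001,-0.001,0.003,0,0,0,0],[0.001,-0.001,0.003,0,0,0,0],[0,0,0.002,0,0,0,0]]]';python3 -c "
from h import *
go(129,0,70)"; python3 -m jog '[[[0,0,0.002,0,0,0,0],[0,0,0.001,0,0,0,0]]]';python3 -c "
from h import *
go(129,0,70)"
```

```text
t: 5.32
ee_pos: [579.5, -153.4, 77.2]
tool_rot: [0.583, 0.813, 0.0, 0.004]
contact_force: [4.1, -6.7, 4.7]
finger_gap: -0.0
grasp_force: 3.3
t 5.33 press pos [132.8   2.9  77.2] F [ 4.1 -6.7  4.7] shift [ 0.0039 -0.0029  0.0072] turn -0.002 tiltz [ 0.007 -0.005 -1.   ]
t: 5.58
ee_pos: [579.5, -153.5, 74.1]
tool_rot: [0.583, 0.813, -0.0, 0.004]
contact_force: [2.5, -6.1, 4.4]
finger_gap: -0.0
grasp_force: 3.3
t 5.58 press pos [132.9   2.8  74.1] F [ 2.5 -6.1  4.4] shift [ 0.004  -0.0028  0.0041] turn -0.002 tiltz [ 0.007 -0.005 -1.   ]
```

```bash
for i in 1; do python3 -m jog '[[[0,0,0.002,0,0,0,0],[0,0,0.001,0,0,0,0]]]' | sed -n '2p;4p'; python3 -m jog '[[[0,0,0.0015,0,0,0,0]]]' | sed -n '2p;4p'; done
```

```text
ee_pos: [579.4, -153.6, 71.1]
contact_force: [2.6, -6.9, 3.2]
ee_pos: [579.5, -153.7, 69.6]
contact_force: [3.9, -6.2, 4.4]
```

```bash
python3 -m jog '[[[0,0,0.0015,0,0,0,0]]]' | sed -n '2p;4p'; python3 -m jog '[[[0,0,0.001,0,0,0,0]]]' | sed -n '2p;4p'; python3 - <<'E'
from h import *
i=cam("side");im=i["image"]
cv2.imwrite("pics/c2.png",cv2.resize(im[200:320,240:380],(700,600),interpolation=2)[:,:,::-1])
E
```

```text
ee_pos: [579.7, -153.7, 68.9]
contact_force: [1.1, -5.8, 11.7]
ee_pos: [579.8, -153.7, 68.7]
contact_force: [-0.6, -6.2, 14.8]
```

View pics/c2.png

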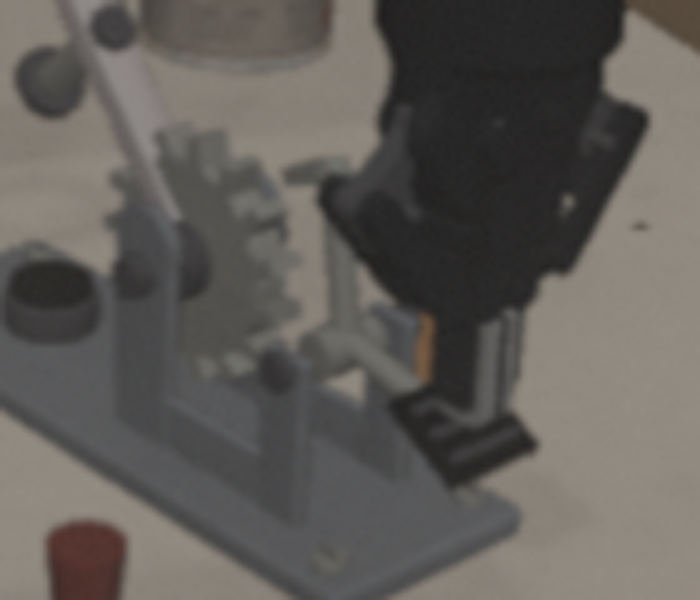

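The picture shows the pad tilted fully down at (460, 440) and the hook nose, about (310, 170), clear of the wheel teeth. The force rise from about 4 to 15 N at z 69 confirms the stop. I now back off outward and up.

```bash
python3 -m jog '[[[0,0,-0.003,0,0,0,0],[-0.006,0,-0.006,0,0,0,0],[-0.01,0,-0.025,0,0,0,0],[0,0,-0.05,0,0,0,0],[0,0,-0.055,0,0,0,0],[0,0,-0.055,0,0,0,0],[0,0,0,0,0,0,0]]]'
python3 - <<'E'
from h import *
go(-108,0,235)
i=cam("side");im=i["image"]
cv2.imwrite("pics/c3.png",cv2.resize(im[140:320,200:380],(600,600),interpolation=2)[:,:,::-1])
E
```

```text
t: 7.12
ee_pos: [583.9, -166.3, 264.6]
tool_rot: [0.582, 0.813, 0.002, 0.004]
contact_force: [0.8, 0.1, 0.0]
finger_gap: 0.003
grasp_force: 0.0
t 7.12 press pos [146.5   2.9 264.6] F [0.8 0.1 0. ] shift [ 0.2546 -0.0032  0.0285] turn -0.0 tiltz [ 0.009 -0.001 -1.   ]
```

View pics/c3.png

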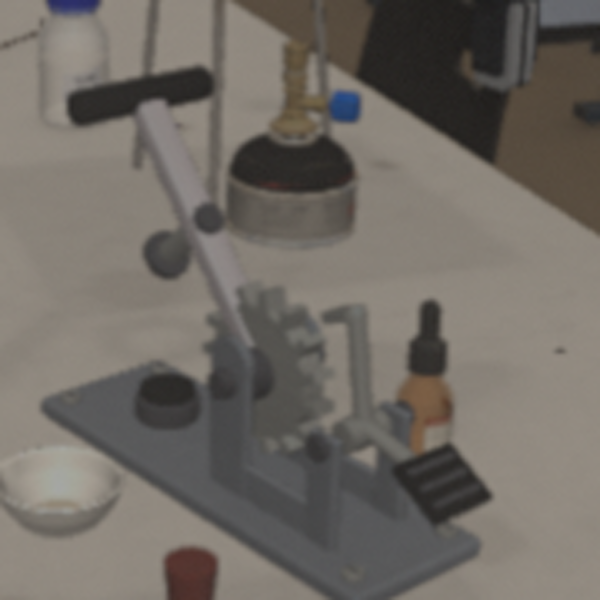

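The pawl stays tilted, its nose (330, 310) clear of the teeth, and the bottle and other things are undisturbed. Next I go over the crossbar.

```bash
python3 -m jog '[[[0.03,-0.001,0,0,0,0,0],[0.05,-0.001,0,0,0,0,0],[0.05,-0.001,0,0,0,0,0],[0.05,0,0,0,0,0,0],[0.05,0,0,0,0,0,0],[0.025,0,0.01,0,0,0,0],[0,0,0.02,0,0,0,0],[0,0,0,0,0,0,0]]]'
python3 -c "
from h import *
go(-110,0,212)"
```

```text
t: 8.18
ee_pos: [494.1, 74.6, 226.0]
tool_rot: [0.582, 0.813, -0.003, -0.003]
contact_force: [0.2, -0.1, 0.7]
finger_gap: 0.004
grasp_force: 0.0
t 8.18 press pos [-110.5   -4.4  226. ] F [ 0.2 -0.1  0.7] shift [-0.0005  0.0045  0.014 ] turn 0.001 tiltz [-0.008 -0.001 -1.   ]
```

```bash
python3 -m jog '[[[0,0.0045,0.008,0,0,0,0],[0.001,0,0.006,0,0,0,0],[0.003,0,0.003,0,0,0,0],[0.003,0,0.003,0,0,0,0],[0.003,0,0.003,0,0,0,0]]]' >/dev/null
python3 -c "
from h import *
go(-126,0,191)"
python3 -m jog '[[[0.004,0,0.004,0,0,0,0],[0.004,0,0.004,0,0,0,0]]]' >/dev/null
python3 -c "
from h import *
go(-135,0,180)"
```

```text
t 8.8 press pos [-119.4    2.7  206.5] F [-0.  -1.4  2.5] shift [ 0.0066 -0.0028  0.0155] turn -0.001 tiltz [ 0.001 -0.    -1.   ]
t 9.05 press pos [-127.8    2.7  198.6] F [-0.9  0.3  3.8] shift [ 0.0072 -0.0028  0.0186] turn -0.0 tiltz [ 0.001  0.001 -1.   ]
```

```bash
python3 -m jog '[[[0.001,-0.001,0.006,0,0,0,0],[0.002,-0.001,0.006,0,0,0,0],[0.003,0,0.006,0,0,0,0],[0.004,0,0.006,0,0,0,0],[0.004,0,0.007,0,0,0,0]]]' >/dev/null
python3 -c "
from h import *
go(-150,0,154.7)"
```

```text
t 9.68 press pos [-149.2    2.9  170.4] F [-7.8 19.9 17.3] shift [ 0.0006 -0.003   0.0157] turn 0.005 tiltz [ 0.002  0.018 -1.   ]
```

```bash
python3 - <<'E'
from h import *
im=cam("side")["image"]
cv2.imwrite("pics/c4.png",cv2.resize(im[120:320,180:380],(600,600),interpolation=2)[:,:,::-1])
s=manip.get_state();print(s["contact_force"],s["ee_pos"])
E
```

```text
[-6.20324092 19.97701559 15.68947764] [488.14858555 114.07386612 169.42306251]
```

View pics/c4.png

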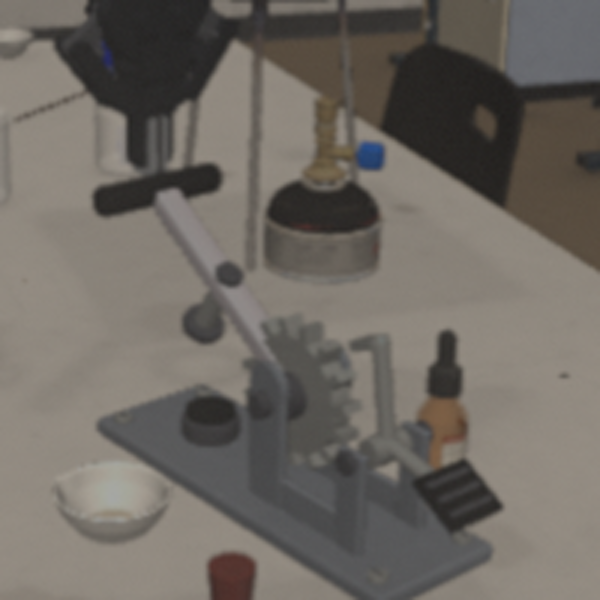

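The tips (155, 170) have slipped past the bar's outer side, because I led too far outward. I'll move away outward, then up, and measure the bar again.

```bash
python3 -m jog '[[[0.008,0,0,0,0,0,0],[0.015,0,0,0,0,0,0],[0.01,0,0,0,0,0,0],[0,0,-0.04,0,0,0,0],[0,0,-0.04,0,0,0,0],[0,0,0,0,0,0,0]]]'
python3 - <<'E'
from h import *
np.set_printoptions(precision=1,suppress=True)
for n in("side","top"):
    i=cam(n);f=cloud(i,np.ones((420,560),bool))
    e=f[:,:2]-O;p=np.c_[e@PX,e@PY,f[:,2]]
    q=p[(abs(p[:,1])<44)&(abs(p[:,1])>15)&(p[:,0]>-175)&(p[:,0]<-95)&(p[:,2]>100)&(p[:,2]<205)]
    if len(q): print(n,len(q),q.mean(0),q.min(0),q.max(0),np.percentile(q,[10,50,90],axis=0))
    w=p[(abs(p[:,1])<12)&(p[:,0]>20)&(p[:,0]<80)&(p[:,2]>100)&(p[:,2]<150)]
go(-125,0,210)
E
```

```text
t: 10.48
ee_pos: [479.9, 137.3, 250.1]
tool_rot: [0.582, 0.813, 0.002, 0.002]
contact_force: [0.3, -0.5, 0.0]
finger_gap: 0.001
grasp_force: 0.0
side 299 [-133.    -4.9  162.5] [-147.3  -43.4  150.3] [-126.1   43.7  171.1] [[-138.9  -41.1  154.7]
 [-132.1  -18.6  163.1]
 [-129.    37.7  169. ]]
top 328 [-140.5   -0.2  168. ] [-151.8  -43.7  158.2] [-131.1   43.9  173.8] [[-148.6  -38.   163.6]
 [-140.2  -15.2  168.4]
 [-132.8   37.9  171.4]]
t 10.57 press pos [-174.5    0.5  246.9] F [-0.3 -0.   0.1] shift [-0. -0.  0.] turn -0.001 tiltz [-0. -0. -1.]
```

The bar now sits at about x -140, top z 172, which fits its arc (about 32 degrees). I'll recentre on it with a slight inward bias.

```bash
python3 -m jog '[[[-0.018,0,0,0,0,0,0],[-0.019,0,0.01,0,0,0,0],[0,0,0.03,0,0,0,0],[0,0,0.02,0,0,0,0],[0,0,0,0,0,0,0]]]'>/dev/null
python3 -c "
from h import *
go(-138,0,174)"
```

```text
t 11.2 press pos [-136.6   -1.7  184.5] F [-0.6  0.1  0.7] shift [0.0014 0.0017 0.0105] turn -0.002 tiltz [-0.006 -0.002 -1.   ]
```

```bash
python3 -m jog '[[[0,0.001,0.007,0,0,0,0],[0.001,0,0.005,0,0,0,0],[0.001,0,0.004,0,0,0,0],[0.002,0,0.004,0,0,0,0]]]'>/dev/null
python3 -c "
from h import *
go(-147,0,160)"
python3 -m jog '[[[0.002,0,0.004,0,0,0,0],[0.002,0,0.004,0,0,0,0]]]'>/dev/null
python3 -c "
from h import *
go(-147,0,160)"
```

```text
t 11.7 press pos [-141.5    1.9  167.6] F [-1.3  0.1  2.8] shift [ 0.0055 -0.0019  0.0076] turn -0.0 tiltz [ 0.001  0.    -1.   ]
t 11.95 press pos [-146.3    1.9  159.6] F [-2.5  2.4  5.2] shift [ 0.0007 -0.0019 -0.0004] turn 0.0 tiltz [ 0.     0.002 -1.   ]
```

```bash
python3 -m jog '[[[0.001,0,0.004,0,0,0,0],[0.0015,0,0.004,0,0,0,0],[0.0015,0,0.004,0,0,0,0],[0.001,0,0.004,0,0,0,0]]]'>/dev/null
python3 -c "
from h import *
go(-155,0,141.4)"
python3 -m jog '[[[0.001,0,0.004,0,0,0,0],[0.001,0,0.004,0,0,0,0],[0.001,0,0.004,0,0,0,0]]]'>/dev/null
python3 -c "
from h import *
go(-159,0,127.7)"
```

```text
t 12.45 press pos [-150.4    1.8  143. ] F [0.8 1.  3.2] shift [ 0.0046 -0.0018  0.0016] turn -0.001 tiltz [ 0. -0. -1.]
t 12.82 press pos [-153.4    1.5  131. ] F [-0.5  2.2  3. ] shift [ 0.0056 -0.0015  0.0033] turn -0.001 tiltz [-0. -0. -1.]
```

```bash
python3 -m jog '[[[0.002,0,0.004,0,0,0,0],[0.002,0,0.004,0,0,0,0],[0.002,0,0.004,0,0,0,0],[0.001,0,0.004,0,0,0,0]]]'>/dev/null
python3 -c "
from h import *
go(-162.5,0,113.7)"
python3 -m jog '[[[0.001,0,0.004,0,0,0,0],[0,0,0.004,0,0,0,0],[0,0,0.003,0,0,0,0]]]'>/dev/null
python3 -c "
from h import *
go(-164,0,97)"
```

```text
t 13.32 press pos [-160.2    1.3  114.9] F [ 0.8 -1.5  2.1] shift [ 0.0023 -0.0013  0.0012] turn -0.001 tiltz [-0.    -0.001 -1.   ]
t 13.7 press pos [-162.1    1.5  104. ] F [-0.7  2.7  2.4] shift [ 0.0019 -0.0015  0.007 ] turn -0.0 tiltz [-0.001  0.001 -1.   ]
```

```bash
python3 -m jog '[[[0.0005,0,0.003,0,0,0,0],[0,0,0.002,0,0,0,0]]]'|sed -n '2p;4p'; python3 -m jog '[[[0,0,0.0015,0,0,0,0]]]'|sed -n '2p;4p'; python3 -m jog '[[[0,0,0.001,0,0,0,0]]]'|sed -n '2p;4p'
```

```text
ee_pos: [483.1, 125.4, 99.2]
contact_force: [-0.3, 1.4, 3.3]
ee_pos: [483.2, 125.3, 97.7]
contact_force: [-0.6, 2.7, 3.1]
ee_pos: [483.2, 125.2, 96.8]
contact_force: [-1.4, 2.2, 5.1]
```

```bash
python3 -m jog '[[[0,0,0.001,0,0,0,0]]]'|sed -n '2p;4p'; python3 -m jog '[[[0,0,0.001,0,0,0,0]]]'|sed -n '2p;4p'
```

```text
ee_pos: [483.4, 125.3, 96.6]
contact_force: [-3.5, 1.0, 12.3]
ee_pos: [483.4, 125.3, 96.4]
contact_force: [-5.3, 0.9, 17.2]
```

The force rises at z 96.5, exactly the stop height, so the arm is down. Next I come away and check.

```bash
python3 -m jog '[[[0,0,-0.004,0,0,0,0],[0,0,-0.02,0,0,0,0],[0,0,-0.05,0,0,0,0],[0,0,-0.05,0,0,0,0],[0.04,0,-0.04,0,0,0,0],[0.05,0,0,0,0,0,0],[0.05,0,0,0,0,0,0],[0.05,0,0,0,0,0,0],[0,0,0,0,0,0,0]]]'
python3 - <<'E'
from h import *
np.set_printoptions(precision=1,suppress=True)
a=[]
for n in("side","top"):
    i=cam(n);f=cloud(i,np.ones((420,560),bool));a.append(i["image"])
    e=f[:,:2]-O;p=np.c_[e@PX,e@PY,f[:,2]]
    for lo,hi in((-190,-140),(108,150)):
        q=p[(abs(p[:,1])<44)&(p[:,0]>lo)&(p[:,0]<hi)&(p[:,2]>50)&(p[:,2]<150)]
        if lo<0:q=q[abs(q[:,1])>15]
        else:q=q[abs(q[:,1])<20]
        print(n,len(q),q.mean(0),np.percentile(q[:,2],[5,95]))
    for t in("dropper_1","evaporating_dish","stopper_1"):
        for o in manip.outline_of(n,t)[:2]: print(t,round(o["conf"],2),np.array(o["position"]))
a=[cv2.resize(a[0][180:330,200:380],(400,333)),cv2.resize(a[1][150:320,200:400],(392,333))]
cv2.imwrite("pics/c5.png",np.hstack(a)[:,:,::-1])
E
```

```text
t: 15.58
ee_pos: [420.9, 307.4, 258.0]
tool_rot: [0.58, 0.815, -0.0, 0.0]
contact_force: [-0.4, -0.5, -0.3]
finger_gap: 0.005
grasp_force: 0.0
side 264 [-156.    -6.7   90.1] [80.6 96.8]
side 449 [132.5  -1.1  64.2] [55.4 72.3]
dropper_1 0.83 [329.  257.3]
evaporating_dish 0.62 [217.7 285.8]
evaporating_dish 0.47 [266.  237.5]
stopper_1 0.67 [260.8 313.3]
stopper_1 0.48 [321.4 274.2]
top 274 [-163.7   -0.3   95.4] [89.7 99.4]
top 287 [127.9  -0.2  67.1] [58.4 74.9]
dropper_1 0.45 [292.9 192.4]
dropper_1 0.43 [286.7 240.6]
evaporating_dish 0.57 [296.2 294.4]
stopper_1 0.46 [342.3 272.8]
```

View pics/c5.png

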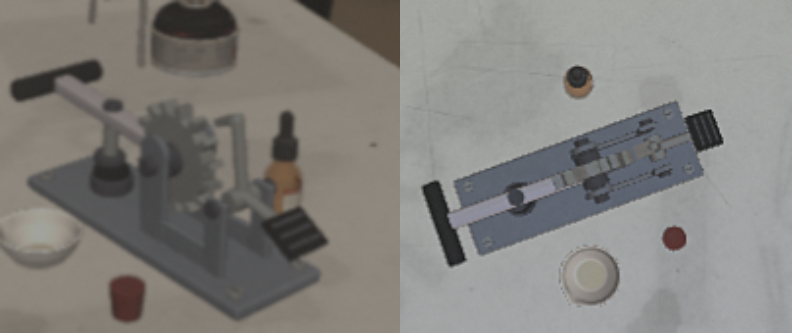

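The arm is down, with the crossbar at (55, 80) and its top about 97 mm up. The pawl is down and clear, with its nose at (230, 120). Bottle, dish and stopper have not moved.

```bash
python3 -c "
from station import manip
print(manip.job_done())"
```

```text
the job is handed in; nothing more can be done
None
```

The press is closed and handed in: the pawl is pressed down to its stop and clear, the arm rests on its stop, and bottle, dish and stopper are where they were; midway the fingertips slipped off the crossbar's outer side (about 27 N on the tool), so I backed off, recentred and finished the push.

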